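Screw down a pressure cooker lid with a click wrench

TASK

Fit the click wrench from the cork mat over the square nut on the pressure cooker's lid and tighten the nut clockwise, as seen from above, until the wrench gives with a felt click, then stop at once without pushing on. Leave the nut tightened, lift the wrench off and lay it flat along the middle of the cork mat as it lay before, leaving the tin, the jar and the can where they are.

Things in the scene. Friction and masses are not known exactly. Their poses are not given: they have to be found in the camera images.
- wrench: click wrench lying on the mat, 229 mm long, 0.4 kg: steel square ring head 48 x 48 x 22 mm and, in line with it, a handle: thin neck, then a black rubber grip 24 mm wide, 26 mm high, from x = 70 to 200 mm. Origin: on the axis of the ring's hole at the underside; x along the handle, away from the ring; z up as found. Handle and ring are hinged together on the hole's axis (see socket)
- socket (a point): same point as the wrench's origin but fixed to the ring; x along the wrench's x (within 0.02 rad) until it clicks. Through hole 28 mm square, sides along x and y. Handle and ring stay stiff up to about 1.5 N m clockwise; then the handle gives, at most 0.16 rad past the ring, the torque falling about 0.8 N m per 0.1 rad, then a hard stop. Springs back when let off
- wrench_mid (a point): point on the wrench's underside half way along it, 90 mm from the socket's axis; axes as the wrench's
- nut_seat (a point): on the nut's axis, top of its 44 mm round washer: the seated wrench's origin is here. Turns with the nut. Square nut 24 mm, sides along x and y, 19 mm high (top 5 mm tapering to 19 mm square), 12 mm stud end 5 mm above. The ring fits in four directions, play 0.18 rad each way. Turning takes 1.1 N m or more, rising slowly as the seal is squeezed; how far to the click (0.4 to 1.1 rad) is unknown
- nut_corner (a point): point on one corner of the square nut where its taper begins, 17 mm from its axis; turns with the nut. The nut stays where it is left unless turned back with more than 0.5 N m
- cooker: steel pressure cooker, fixed, 184 mm across, 86 mm high, two side handles (244 mm over them) and a bridge bar 202 mm long across the lid, its top 92 mm high, carrying the nut at its centre. Origin: centre of the underside
- mat: flat cork mat, fixed, 270 x 110 x 6 mm. Origin: centre of the underside; y along its length, towards the end where the wrench's ring lies (the wrench's x axis lies roughly along the mat's -y)
- tin: round tin with a picture label, 75 mm across, 110 mm high, a bystander. Origin: centre of the underside
- jar: white-lidded sauce jar, 60 mm across, 105 mm high, a bystander. Origin: centre of the underside
- can: slim drinks can, 53 mm across, 134 mm high, a bystander. Origin: centre of the underside

How it is judged:
By the outcome, as a careful person would: the job done as asked, in the order asked, and still so for the second after the job is handed in, with the robot touching nothing.
It also fails if it takes over 67 s, if anything falls off the work surface, if the arm or the gripper's body presses on something with over 40 N, if the wrist force passes 120 N, or if a joint passes its speed limit or range.

ROBOT

A 6-joint arm with a two-finger parallel gripper is mounted at the origin on a cart in front of the work surface, level with it; the furniture and walls round the work are solid. World frame = base frame: x ahead of the robot, y to its left, z up, the work surface at z = 0. Lengths are in m, angles in rad, forces in N, time in s.
With the tool pointing down it reaches from about 0.325 to 0.9 m from the base axis. Payload 6.1 kg.
Tool frame: the origin (TCP) lies midway between the tips of the shut fingers; the grasp point (between the pads) lies 19 mm behind it; z points along the fingers, y is the line along which they close (so a half turn about z gives the same grasp; the last joint's range is limited). The gripper opens to 85 mm and grips with 20 to 120 N. Pads are 22 mm wide; open, the fingers measure 114 mm over their backs; the gripper's body (76 mm by 85 mm) begins 54 mm behind the grasp point. The pads swing forward as they close: fully open they stand 13 mm farther back than shut.
Start: joints at [-1.359, 0.22, 1.526, -0, 1.395, -0.126], TCP at [0.207, -0.59, 0.231] pointing down, gripper open.
Joint ranges: [-2.98, 2.98], [-0.91, 2.08], [0.09, 2.57], [-1.24, 4.39], [0.2, 2.65], [-2.68, 2.68]. Speed limits (rad/s): [2.57, 2.57, 3.01, 3.14, 3.14, 3.14].

INTERFACE

Orientations are given as a rotation vector (axis times angle).
In Python, from bench import manip gives the robot as it stands.
- The arm moves only by the tool apply_moves, never from a script. Its argument "deltas" is a list of rows, each an object of numbers: "tx", "ty", "tz": the shift along the tool's x, y, z as a fraction of full scale; "ax", "ay", "az": the turn, a rotation vector about the tool's x, y, z as a fraction of full scale; "claw": the opening, from 0 (shut) to 1 (fully open). In form: [{"tx": .., "ty": .., "tz": .., "ax": .., "ay": .., "az": .., "claw": ..}, ...]. A call has 1 to 5 rows; each row is the pose to reach, as a shift and turn from the pose commanded when the call began, along the tool's axes at that moment; what a row does not reach only later rows make up. Full scale, the value 1, is 0.25 m for a shift and 60 degrees for a turn. A row lasts 1/8 s, in which the tool goes at most 62.5 mm and 10.7 degrees, less where a joint would pass 70% of its speed; a pose out of reach is approached as far as the arm can. A call with a number of a shift or a turn outside -1 to 1 is refused whole. A call with a gripper value outside its range is refused whole. The fingers move at their own pace and stop on an object; "squeeze" is the grip in N (left out, the last holds). Time passes only in rows, so rows that repeat a pose let the fingers close. It gives the time, the measured TCP pose, the force, the opening and the grip force at its end, in the units of the state.
- manip.observe(): the state, without advancing time (a new reading comes with each control period).
- manip.camera(name): name is "side" or "top" or "wrist"; returns a dict with "pixels" (480x640x3 uint8, red, green, blue), "intrinsics" (3x3 intrinsics, pixels), "cam_to_world" (4x4, takes a point from camera to world coordinates). Camera axes: x right, y down, z forward; pixel columns grow to the right and rows downward; lengths in m; the calibration is good to about 2 mm. The wrist camera is an equidistant fisheye: a pixel r from the principal point sees the ray r / f radians off the axis. A picture is of the moment at which its call begins. There is no depth.
- manip.job_done(): hands the job in; it is judged then, once.
The state is a dict: "t": time; "joint_pos": joint angles; "dq": joint speeds; "joint_efforts": joint torques, N m; "ee_pos": TCP position; "tcp_rot": TCP orientation; "contact_force": force on the tool from outside, world axes, zero at the start; "torque": the same for the moment, N m; "gripper_width": opening from 0.0 (shut) to 1.0 (fully open); "grip_force": force on a finger pad.
Only numpy, scipy, OpenCV 4.12 (cv2) and the standard library are available. Lean on these libraries where they do the work, as an engineer would, in place of code of your own. Each camera call takes 0.05 s, during which the arm holds its last target. There are 200 camera calls.

## Working session

There is one attempt and no reset: what is moved stays moved. The work goes in short steps, Python scripts to look and compute and a tool call to move; the robot and the scene stay as the last step left them, time stands still between calls to the robot, and variables do not carry over. Pictures are saved under pics/ and viewed, at most 10 in all, crops included, and the job is handed in when it is done.

Besides the shell and the picture viewer there is one more tool, called by a JSON object that holds its "name" and its "arguments". apply_moves: Moves the arm, as the interface text tells. Its arguments: {"type":"object","properties":{"deltas":{"type":"array"},"squeeze":{"type":"number"}},"required":["deltas"]}

```bash
mkdir -p pics; ls; python3 - <<'E'
from bench import manip
import cv2
s=manip.observe(); print({k:(v if not hasattr(v,'round') else v) for k,v in s.items()})
for n in ["side","top","wrist"]:
    c=manip.camera(n); cv2.imwrite(f"pics/{n}0.png",c["pixels"][:,:,::-1]); print(n,c["intrinsics"],c["cam_to_world"])
E
```

```text
pics
{'t': 0.0, 'joint_pos': array([-1.35909224e+00,  2.21204841e-01,  1.52763566e+00, -4.59894600e-05,
        1.39467173e+00, -1.26106525e-01]), 'dq': array([-0.00137885, -0.00017519,  0.00024254, -0.00112567,  0.00023579,
       -0.00020346]), 'joint_efforts': array([-3.38699228e-04, -4.96906078e+01, -3.89396095e+01, -3.83692613e-04,
        1.13319201e-02, -1.75058756e-05]), 'ee_pos': array([ 0.20698848, -0.58908596,  0.23019942]), 'tcp_rot': array([-3.09499508e+00, -5.27802673e-01,  1.99933586e-04]), 'contact_force': array([-1.05768071,  0.34082236,  0.74715344]), 'torque': array([ 0.00348135, -0.0409613 ,  0.00759228]), 'grip_force': 0.0, 'gripper_width': 1.0019317184958485}
side [[537.31308969   0.         324.73914018]
 [  0.         537.31308969 233.36294411]
 [  0.           0.           1.        ]] [[ 0.99541374 -0.01381001  0.09466135  0.46560056]
 [-0.09359821 -0.34509596  0.93388873 -1.0472323 ]
 [ 0.01977024 -0.9384658  -0.34480585  0.50685462]
 [ 0.          0.          0.          1.        ]]
top [[518.73472524   0.         317.91786362]
 [  0.         518.73472524 246.60444791]
 [  0.           0.           1.        ]] [[ 0.00237408 -0.99847512  0.05515249  0.50399385]
 [-0.99979961 -0.0034663  -0.01971635  0.06134395]
 [ 0.01987746 -0.05509463 -0.99828326  1.25922718]
 [ 0.          0.          0.          1.        ]]
wrist [[371.64829954   0.         320.82616725]
 [  0.         371.64829954 232.03020784]
 [  0.           0.           1.        ]] [[ 0.33043418 -0.89567697 -0.29761722  0.28365646]
 [-0.943827   -0.31423118 -0.10222215 -0.56422728]
 [-0.00196258  0.31467686 -0.94919683  0.37235063]
 [ 0.          0.          0.          1.        ]]
```

View pics/top0.png

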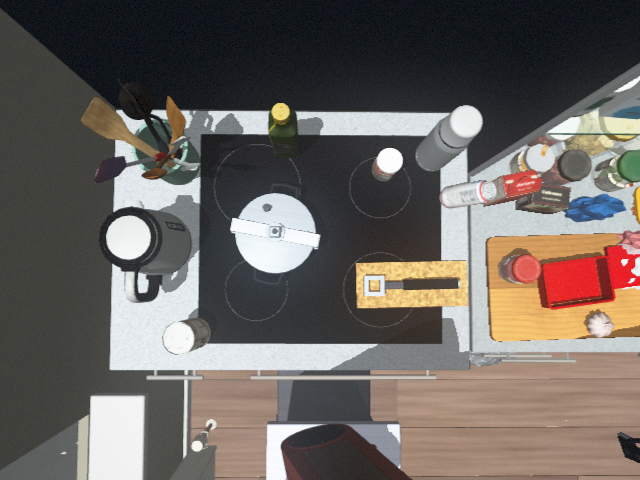

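View pics/side0.png

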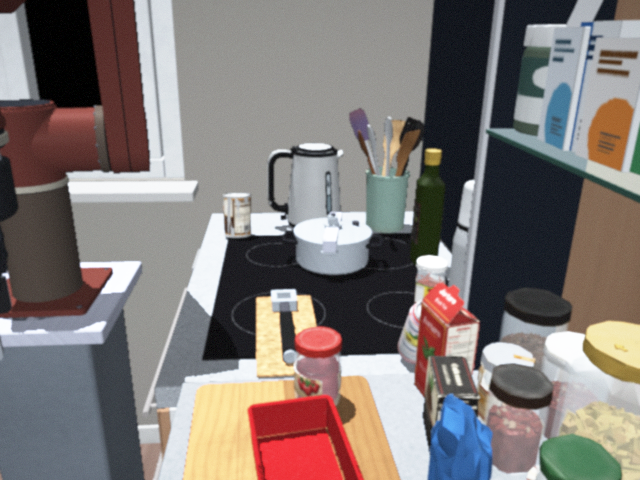

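The top view shows the ring at (375,286), the handle's end at (460,284), the mat at x 357–467, y 261–307, and the nut at (275,232), with the bar running (231,224)–(319,242). The side view agrees. Next I'll take enlarged crops.

```bash
cat > h.py <<'E'
import numpy as np, cv2
from bench import manip
from scipy.spatial.transform import Rotation as R
def ray(c,u,v,fish=False):
    K=c["intrinsics"];x=(u-K[0,2])/K[0,0];y=(v-K[1,2])/K[1,1]
    if fish:
        r=np.hypot(x,y);s=np.sin(r)/r if r>0 else 1;d=np.array([x*s,y*s,np.cos(r)])
    else: d=np.array([x,y,1.])
    T=c["cam_to_world"];return T[:3,3],T[:3,:3]@d
def at_z(c,u,v,z,fish=False):
    o,d=ray(c,u,v,fish);return (o+d*(z-o[2])/d[2])[:2]
def proj(c,p,fish=False):
    T=c["cam_to_world"];K=c["intrinsics"];q=T[:3,:3].T@(np.array(p)-T[:3,3])
    if fish:
        r=np.hypot(q[0],q[1]);th=np.arctan2(r,q[2]);x,y=q[0]/r*th,q[1]/r*th
    else: x,y=q[:2]/q[2]
    return K[0,0]*x+K[0,2],K[1,1]*y+K[1,2]
def delta(s,p,yaw_turn=0):
    """world displacement to reach p in tool-axes full-scale units"""
    return R.from_rotvec(s["tcp_rot"]).inv().apply(np.array(p)-s["ee_pos"])/0.25
E
python3 - <<'E'
from h import *
c=manip.camera("top");im=c["pixels"][:,:,::-1]
a=cv2.resize(im[252:316,350:474],None,fx=6,fy=6,interpolation=cv2.INTER_CUBIC)[:300]
a=cv2.resize(im[255:313,350:474],(744,348),interpolation=cv2.INTER_CUBIC)
b=cv2.resize(im[214:254,222:328],(636,240),interpolation=cv2.INTER_CUBIC)
o=np.zeros((590,744,3),np.uint8);o[:348]=a;o[350:590,:636]=b
cv2.imwrite("pics/crop1.png",o)
for n,u,v,z in [("ringhole",375,286,.028),("end",460,284,.03),("nut",275,232,.11),("barA",231,224,.092),("barB",319,242,.092),("mat1",357,261,.006),("mat2",467,307,.006)]: print(n,at_z(c,u,v,z))
E
```

```text
ringhole [ 0.47886426 -0.09866909]
end [ 0.48404472 -0.30097418]
nut [0.59961207 0.13397847]
barA [0.61878103 0.23418122]
barB [0.5788883 0.0358747]
mat1 [ 0.53866944 -0.05808777]
mat2 [ 0.42820165 -0.32436226]
```

View pics/crop1.png

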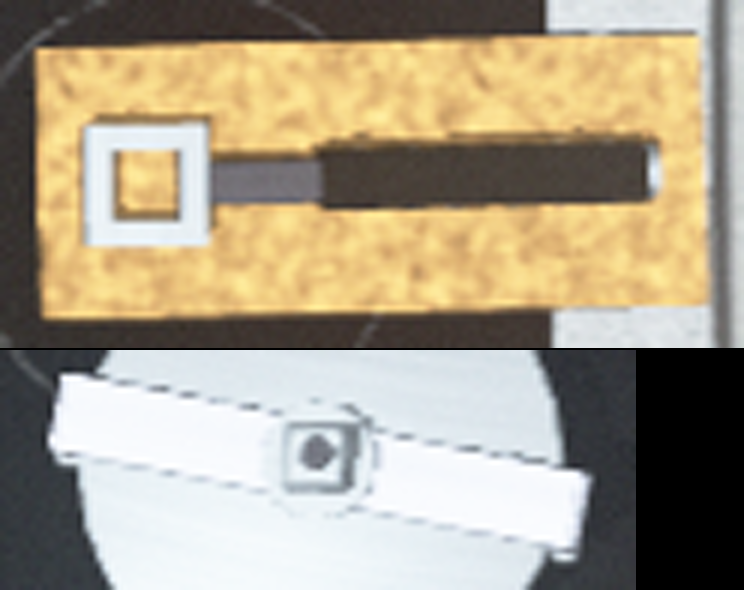

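Ring centre is at crop (148,184), grip centreline (320,177)–(650,174), mat corners (36,47), (697,34), (708,305), (42,320). The nut's stud is at (316,102) in the lower crop, with the nut's sides roughly along the image axes. Next: compute the poses and the first move.

```bash
python3 - <<'E'
from h import *
c=manip.camera("top");s=manip.observe()
f=lambda x,y,z:at_z(c,350+x/6,255+y/6,z)
r=f(148,184,.028);g=f(320,177,.032);e=f(650,174,.032)
print("ring",r,"g",g,"e",e,"yaw",np.arctan2(*(e-r)[::-1]),np.arctan2(*(e-g)[::-1]))
m=[f(*q,.006) for q in[(36,47),(697,34),(708,305),(42,320)]];print("mat",np.mean(m,0),m)
print("nut",at_z(c,222+316/6,214+102/6,.117),at_z(c,222+319/6,214+104/6,.112))
p=np.array([.482,-.218,.15]);print(s["ee_pos"],delta(s,p))
E
```

```text
ring [ 0.47965158 -0.09787916] g [ 0.4826207  -0.16541824] e [ 0.48406906 -0.29640691] yaw -1.5485487732124812 -1.5597396236485366
mat [ 0.48254776 -0.19105456] [array([ 0.53422672, -0.05565631]), array([ 0.5402553 , -0.32384408]), array([ 0.43101268, -0.32683342]), array([ 0.42469632, -0.05788442])]
nut [0.60123917 0.13428555] [0.60092857 0.13349364]
[ 0.2070649  -0.58941774  0.23077091] [ 1.52993574 -1.03693928  0.32416632]
```

{"name": "apply_moves", "arguments": {"deltas": [{"tx":0.2,"ty":-0.14,"tz":0,"az":-0.17,"claw":1},{"tx":0.4,"ty":-0.27,"tz":0,"az":-0.34,"claw":1},{"tx":0.6,"ty":-0.41,"tz":0,"az":-0.5,"claw":1},{"tx":0.8,"ty":-0.54,"tz":0.0,"az":-0.67,"claw":1},{"tx":1.0,"ty":-0.68,"tz":0.0,"az":-0.83,"claw":1}]}}

```text
validation failed for argument at $.de...
```

```bash
python3 - <<'E'
from h import *
s=manip.observe();print(s["t"],s["ee_pos"],delta(s,[.482,-.218,.15]))
Rm=R.from_rotvec(s["tcp_rot"]).as_matrix();print(Rm, "turn", (1.59-np.arctan2(Rm[1,0],Rm[0,0]))/np.radians(60))
E
```

```text
0.25 [ 0.2070649  -0.58941774  0.23077091] [ 1.52993574 -1.03693928  0.32416632]
[[ 9.43483988e-01  3.31418044e-01 -2.13100013e-04]
 [ 3.31418099e-01 -9.43483576e-01  8.86573880e-04]
 [ 9.27702185e-05 -9.07093461e-04 -9.99999584e-01]] turn 1.195756973141885
```

{"name": "apply_moves", "arguments": {"deltas": [{"tx":0.2,"ty":-0.14,"tz":0.0,"ax":0.0,"ay":0.0,"az":-0.17,"claw":1.0},{"tx":0.4,"ty":-0.27,"tz":0.0,"ax":0.0,"ay":0.0,"az":-0.34,"claw":1.0},{"tx":0.6,"ty":-0.41,"tz":0.0,"ax":0.0,"ay":0.0,"az":-0.5,"claw":1.0},{"tx":0.8,"ty":-0.54,"tz":0.0,"ax":0.0,"ay":0.0,"az":-0.67,"claw":1.0},{"tx":1.0,"ty":-0.68,"tz":0.0,"ax":0.0,"ay":0.0,"az":-0.83,"claw":1.0}]}}

```text
t: 0.88
ee_pos: [0.3875, -0.3448, 0.2314]
tcp_rot: [2.582, 1.789, 0.0]
contact_force: [0.7, -0.2, -0.4]
gripper_width: 1.002
grip_force: 0.0
```

```bash
python3 - <<'E'
from h import *
s=manip.observe();print(s["t"],s["ee_pos"],delta(s,[.482,-.218,.15]))
Rm=R.from_rotvec(s["tcp_rot"]).as_matrix();print(Rm[:,0], "turn", (1.59-np.arctan2(Rm[1,0],Rm[0,0]))/np.radians(60))
E
```

```text
0.875 [ 0.38752626 -0.34484322  0.23139749] [0.6077813  0.17557446 0.32560127]
[ 3.51021507e-01  9.36367387e-01 -1.37009868e-04] turn 0.3608349568397403
```

{"name": "apply_moves", "arguments": {"deltas": [{"tx":0.2,"ty":0.06,"tz":0.1,"ax":0.0,"ay":0.0,"az":-0.12,"claw":1.0},{"tx":0.4,"ty":0.12,"tz":0.2,"ax":0.0,"ay":0.0,"az":-0.24,"claw":1.0},{"tx":0.61,"ty":0.175,"tz":0.32,"ax":0.0,"ay":0.0,"az":-0.36,"claw":1.0},{"tx":0.61,"ty":0.175,"tz":0.32,"ax":0.0,"ay":0.0,"az":-0.36,"claw":1.0}]}}

```text
t: 1.38
ee_pos: [0.4816, -0.2152, 0.1483]
tcp_rot: [-2.196, -2.239, 0.001]
contact_force: [0.1, -0.1, 0.6]
gripper_width: 1.001
grip_force: 0.0
```

```bash
python3 - <<'E'
from h import *
s=manip.observe();print(s["t"],s["ee_pos"],delta(s,[.482,-.218,.15]))
Rm=R.from_rotvec(s["tcp_rot"]).as_matrix();print(Rm[:,0], "yaw", np.arctan2(Rm[1,0],Rm[0,0]))
c=manip.camera("wrist");np.savez("w1.npz",**c);cv2.imwrite("pics/w1.png",c["pixels"][:,:,::-1])
E
```

```text
1.375 [ 0.48157127 -0.215168    0.1482935 ] [-0.01133303  0.00146826 -0.00687495]
[-0.01922013  0.99980817  0.00377029] yaw 1.5900177812055238
```

View pics/w1.png

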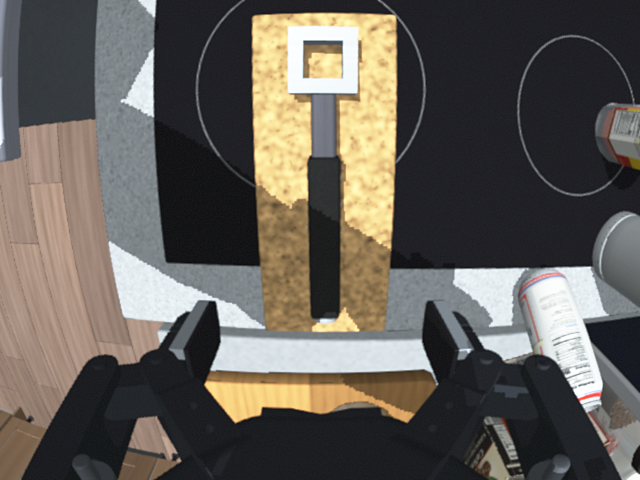

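The wrist view shows the ring's top face with centre (323,60), the grip from (325,157) to (326,315), and the mat corners at top (252,15) and (396,15). The fingers straddle the grip line.

```bash
python3 - <<'E'
from h import *
c=np.load("w1.npz")
f=lambda u,v,z:at_z(c,u,v,z,True)
r=f(323,60.5,.028);g=f(324.5,157,.032);e=f(326,316,.032)
print("ring",r,"g",g,"e",e,"yaw",np.arctan2(*(e-r)[::-1]),np.arctan2(*(e-g)[::-1]))
print("ringcorners",[f(u,v,.028) for u,v in[(288,27),(358,27),(287,95),(359,94)]])
print("mat",[f(u,v,.006) for u,v in[(252,15),(396,15),(258,200),(394,200)]])
s=manip.observe();print(delta(s,[.4825,-.218,.008]))
E
```

```text
ring [ 0.48054436 -0.09805081] g [ 0.4828532  -0.16614717] e [ 0.48675737 -0.29225358] yaw -1.538814873938886 -1.5398468826252336
ringcorners [array([ 0.45587491, -0.07353837]), array([ 0.5043225 , -0.07259091]), array([ 0.4560284 , -0.12286842]), array([ 0.5059488 , -0.12118773])]
mat [array([ 0.42601908, -0.05743526]), array([ 0.53527654, -0.05517445]), array([ 0.43102859, -0.20387131]), array([ 0.53905659, -0.20173416])]
[-0.00341002  0.00484213  0.56742136]
```

{"name": "apply_moves", "arguments": {"deltas": [{"tx":0.0,"ty":0.005,"tz":0.2,"ax":0.0,"ay":0.0,"az":0.0,"claw":1.0},{"tx":0.0,"ty":0.005,"tz":0.4,"ax":0.0,"ay":0.0,"az":0.0,"claw":1.0},{"tx":0.0,"ty":0.005,"tz":0.5,"ax":0.0,"ay":0.0,"az":0.0,"claw":1.0},{"tx":0.0,"ty":0.005,"tz":0.56,"ax":0.0,"ay":0.0,"az":0.0,"claw":1.0},{"tx":0.0,"ty":0.005,"tz":0.565,"ax":0.0,"ay":0.0,"az":0.0,"claw":1.0}], "squeeze": 80}}

```text
t: 2.05
ee_pos: [0.4827, -0.2202, 0.01]
tcp_rot: [-2.208, -2.234, 0.0]
contact_force: [1.0, -0.6, 0.2]
gripper_width: 1.001
grip_force: 0.0
```

{"name": "apply_moves", "arguments": {"deltas": [{"tx":0.0,"ty":0.0,"tz":0.0,"ax":0.0,"ay":0.0,"az":0.0,"claw":0.0},{"tx":0.0,"ty":0.0,"tz":0.0,"ax":0.0,"ay":0.0,"az":0.0,"claw":0.0},{"tx":0.0,"ty":0.0,"tz":0.0,"ax":0.0,"ay":0.0,"az":0.0,"claw":0.0},{"tx":0.0,"ty":0.0,"tz":0.0,"ax":0.0,"ay":0.0,"az":0.0,"claw":0.0},{"tx":0.0,"ty":0.0,"tz":0.0,"ax":0.0,"ay":0.0,"az":0.0,"claw":0.0}]}}

```text
t: 2.68
ee_pos: [0.484, -0.2199, 0.0111]
tcp_rot: [2.205, 2.235, 0.001]
contact_force: [-0.5, 1.0, 5.4]
gripper_width: 0.262
grip_force: 79.8
```

{"name": "apply_moves", "arguments": {"deltas": [{"tx":0.0,"ty":0.0,"tz":-0.15,"ax":0.0,"ay":0.0,"az":0.0,"claw":0.0},{"tx":0.0,"ty":0.0,"tz":-0.35,"ax":0.0,"ay":0.0,"az":0.0,"claw":0.0},{"tx":0.1,"ty":0.1,"tz":-0.55,"ax":0.0,"ay":0.0,"az":0.0,"claw":0.0},{"tx":0.25,"ty":0.2,"tz":-0.7,"ax":0.0,"ay":0.0,"az":0.0,"claw":0.0},{"tx":0.4,"ty":0.33,"tz":-0.76,"ax":0.0,"ay":0.0,"az":0.0,"claw":0.0}]}}

```text
t: 3.3
ee_pos: [0.5654, -0.1179, 0.2025]
tcp_rot: [2.206, 2.233, 0.002]
contact_force: [1.8, -0.3, -5.3]
gripper_width: 0.262
grip_force: 79.7
```

{"name": "apply_moves", "arguments": {"deltas": [{"tx":0.1,"ty":0.07,"tz":0.0,"ax":0.0,"ay":0.0,"az":0.0,"claw":0.0},{"tx":0.16,"ty":0.12,"tz":0.0,"ax":0.0,"ay":0.0,"az":0.0,"claw":0.0},{"tx":0.16,"ty":0.12,"tz":0.0,"ax":0.0,"ay":0.0,"az":0.0,"claw":0.0},{"tx":0.16,"ty":0.12,"tz":0.0,"ax":0.0,"ay":0.0,"az":0.0,"claw":0.0}]}}

```text
t: 3.8
ee_pos: [0.5928, -0.0787, 0.199]
tcp_rot: [-2.206, -2.234, 0.003]
contact_force: [0.2, -0.1, -4.1]
gripper_width: 0.264
grip_force: 79.7
```

```bash
python3 - <<'E'
from h import *
s=manip.observe();print(s["t"],s["ee_pos"],s["contact_force"],s["torque"],s["gripper_width"])
Rm=R.from_rotvec(s["tcp_rot"]).as_matrix();print(Rm[:,0], "yaw", np.arctan2(Rm[1,0],Rm[0,0]))
c=manip.camera("wrist");np.savez("w2.npz",**c);im=c["pixels"][:,:,::-1];
print(proj(c,[.601,.134,.11],True))
o=cv2.resize(im[0:225,180:480],(800,600),interpolation=cv2.INTER_CUBIC);cv2.imwrite("pics/w2.png",o)
E
```

```text
3.8 [ 0.59278195 -0.0787035   0.19902615] [ 0.1716698  -0.11158694 -4.06065305] [-0.08863341  0.02242288 -0.04916836] 0.2638045810336157
[-1.26649857e-02  9.99919788e-01 -1.22072874e-04] yaw 1.5834616512368809
(np.float64(337.79408749605983), np.float64(-81.3273012647877))
```

View pics/w2.png

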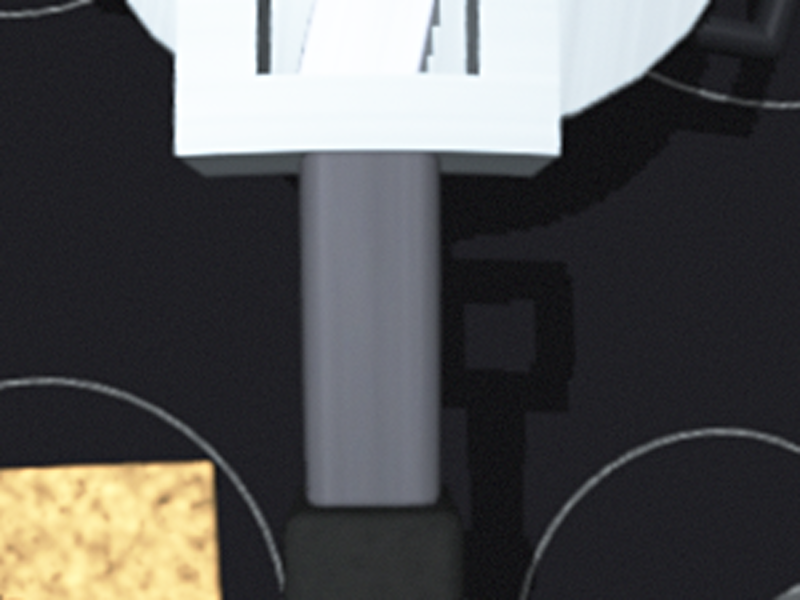

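The nut isn't visible past the held ring, and the ring hangs straight: near edge at crop row 150, cols 175–560. I'll shift sideways to look at the nut from close by.

{"name": "apply_moves", "arguments": {"deltas": [{"tx":0.2,"ty":-0.06,"tz":0.0,"ax":0.0,"ay":0.0,"az":0.0,"claw":0.0},{"tx":0.4,"ty":-0.13,"tz":0.0,"ax":0.0,"ay":0.0,"az":0.0,"claw":0.0},{"tx":0.56,"ty":-0.2,"tz":0.0,"ax":0.0,"ay":0.0,"az":0.0,"claw":0.0},{"tx":0.56,"ty":-0.2,"tz":0.0,"ax":0.0,"ay":0.0,"az":0.0,"claw":0.0},{"tx":0.56,"ty":-0.2,"tz":0.0,"ax":0.0,"ay":0.0,"az":0.0,"claw":0.0}]}}

```text
t: 4.47
ee_pos: [0.542, 0.0604, 0.2002]
tcp_rot: [2.207, 2.235, -0.0]
contact_force: [0.3, -0.4, -2.8]
gripper_width: 0.259
grip_force: 79.7
```

```bash
python3 - <<'E'
from h import *
s=manip.observe();print(s["t"],s["ee_pos"],s["tcp_rot"])
c=manip.camera("wrist");np.savez("w3.npz",**c);im=c["pixels"][:,:,::-1];
print(proj(c,[.601,.134,.11],True))
u,v=map(int,proj(c,[.601,.134,.11],True));v=max(v,60)
a=cv2.resize(im[v-60:v+60,u-80:u+80],(800,600),interpolation=cv2.INTER_CUBIC);print(u-80,v-60);cv2.imwrite("pics/w3.png",a)
cv2.imwrite("pics/w3full.png",im)
E
```

```text
4.475 [0.54196368 0.06035985 0.20021438] [ 2.20669615e+00  2.23487588e+00 -2.64033654e-04]
(np.float64(415.6529883078914), np.float64(125.39794666871501))
335 65
```

View pics/w3.png

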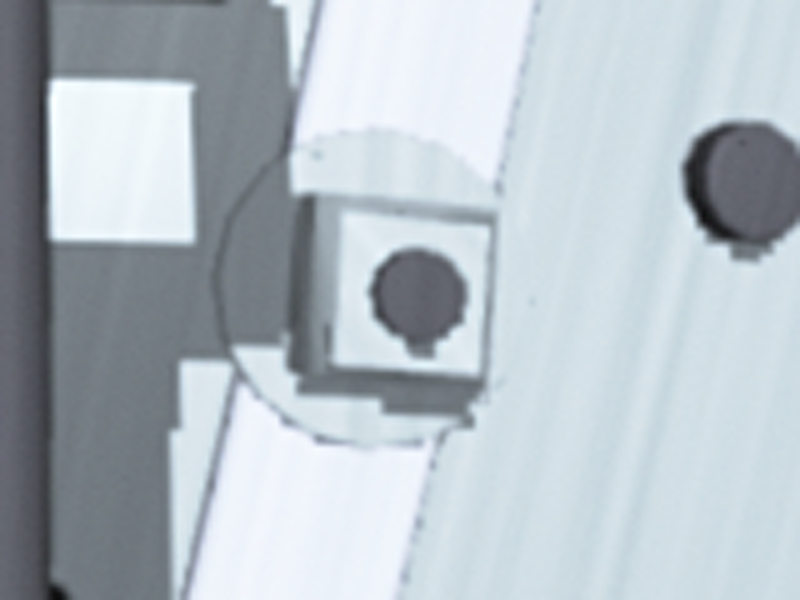

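The nut's top face has corners at crop (342,210), (497,222), (483,382), (330,368), the stud's top is at (420,294), and the washer's centre is at about (357,287).

```bash
python3 - <<'E'
from h import *
c=np.load("w3.npz")
f=lambda x,y,z:at_z(c,335+x/5,65+y/5,z,True)
for zt in (.112,.115):
    q=np.array([f(x,y,zt) for x,y in[(342,210),(497,222),(483,382),(330,368)]])
    print(zt,"centre",q.mean(0),"sides",np.linalg.norm(q-np.roll(q,-1,0),axis=1).round(4))
    for i in range(4):
        d=q[(i+1)%4]-q[i];print(round(((np.arctan2(d[1],d[0])+np.pi/4)%(np.pi/2))-np.pi/4,3),end=" ")
    print("stud",f(420,294,zt+.005),"washer",f(357,287,zt-.019))
# ring pose in hand: w2 near edge
c=np.load("w2.npz");p=np.array([.59278,-.0787,.199])
for z in (.213,.216,.219):
    print(z,"near edge",[at_z(c,180+x/2.667,y/2.667,z,True)-p[:2] for x,y in[(175,155),(560,153),(258,73),(480,74)]])
# neck and grip direction
a=at_z(c,180+372/2.667,500/2.667,.21,True);b=at_z(c,180+370/2.667,160/2.667,.21,True);print("neck yaw",np.arctan2(*(a-b)[::-1]))
E
```

```text
0.112 centre [0.60185883 0.13498289] sides [0.0202 0.0206 0.0202 0.02  ]
-0.006 -0.04 -0.035 -0.038 stud [0.60127798 0.13529749] washer [0.59883812 0.13524316]
0.115 centre [0.60106423 0.13504672] sides [0.02   0.0203 0.0199 0.0197]
-0.006 -0.04 -0.035 -0.038 stud [0.60047347 0.13535855] washer [0.59814045 0.135299  ]
0.213 near edge [array([-0.02669877,  0.09893364]), array([0.02235746, 0.09963514]), array([-0.01612437,  0.10956046]), array([0.01198029, 0.10967235])]
0.216 near edge [array([-0.02608987,  0.09847716]), array([0.02181712, 0.09916222]), array([-0.01576319,  0.10885502]), array([0.01168305, 0.10896429])]
0.219 near edge [array([-0.02548097,  0.09802067]), array([0.02127678, 0.0986893 ]), array([-0.01540202,  0.10814958]), array([0.01138582, 0.10825623])]
neck yaw -1.5539244151137959
```

```bash
python3 - <<'E'
from h import *
s=manip.observe();print(delta(s,[.5967,.0123,.13]),(2*np.arctan2(s["tcp_rot"][1],s["tcp_rot"][0])-1.536)/1.0472)
E
```

```text
[-0.19344751  0.21561155  0.28106204] 0.04459106055701241
```

{"name": "apply_moves", "arguments": {"deltas": [{"tx":-0.1,"ty":0.11,"tz":0.0,"ax":0.0,"ay":0.0,"az":0.02,"claw":0.0},{"tx":-0.193,"ty":0.216,"tz":0.0,"ax":0.0,"ay":0.0,"az":0.045,"claw":0.0},{"tx":-0.193,"ty":0.216,"tz":0.15,"ax":0.0,"ay":0.0,"az":0.045,"claw":0.0},{"tx":-0.193,"ty":0.216,"tz":0.27,"ax":0.0,"ay":0.0,"az":0.045,"claw":0.0},{"tx":-0.193,"ty":0.216,"tz":0.27,"ax":0.0,"ay":0.0,"az":0.045,"claw":0.0}]}}

```text
t: 5.15
ee_pos: [0.5942, 0.0124, 0.1291]
tcp_rot: [-2.257, -2.177, 0.007]
contact_force: [-0.0, 0.3, -4.1]
gripper_width: 0.259
grip_force: 79.7
```

```bash
python3 - <<'E'
from h import *
s=manip.observe();print(s["t"],s["ee_pos"],s["contact_force"],s["torque"],delta(s,[.5967,.0123,.1]),2*np.arctan2(s["tcp_rot"][1],s["tcp_rot"][0]))
c=manip.camera("top");im=c["pixels"][:,:,::-1];a=cv2.resize(im[205:260,235:330],(760,440),interpolation=cv2.INTER_CUBIC);cv2.imwrite("pics/t4.png",a)
for p in [[.601,.135,.119],[.601,.135,.114]]: q=proj(c,p);print((q[0]-235)*8,(q[1]-205)*8)
E
```

```text
5.15 [0.59421348 0.01238971 0.12911817] [-0.00431039  0.27702565 -4.10296988] [-0.12812351  0.00797825 -0.02054083] [-2.64829373e-05  1.07588459e-02  1.16400982e-01] -4.748507625397538
314.26729434405934 208.23712159096794
315.4266250156561 209.77579473392848
```

View pics/t4.png

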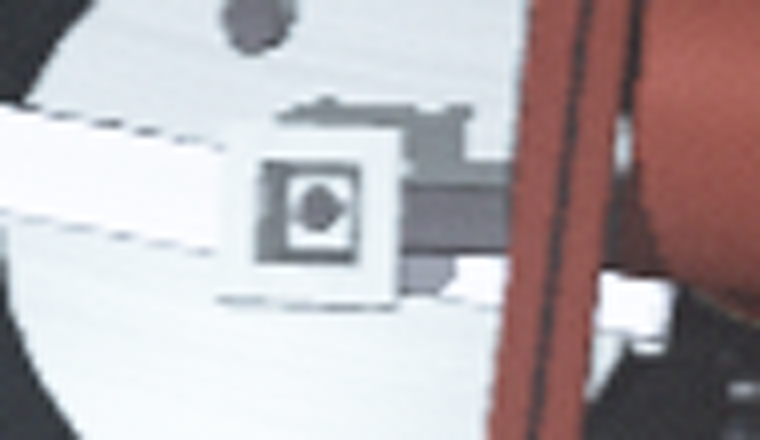

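The ring's hole centre is at (307,212) and the stud at (320,208), so the ring has to move about +3 mm in x and −1 mm in y. I'll check whether the lag settles.

{"name": "apply_moves", "arguments": {"deltas": [{"tx":-0.003,"ty":0.003,"tz":0.0,"ax":0.0,"ay":0.0,"az":0.0,"claw":0.0},{"tx":-0.003,"ty":0.003,"tz":0.0,"ax":0.0,"ay":0.0,"az":0.0,"claw":0.0}]}}

```text
t: 5.45
ee_pos: [0.5986, 0.0127, 0.1346]
tcp_rot: [2.257, 2.181, 0.003]
contact_force: [-0.5, 0.1, -4.1]
gripper_width: 0.26
grip_force: 79.7
```

```bash
python3 - <<'E'
from h import *
s=manip.observe();print(s["t"],s["ee_pos"],s["dq"],delta(s,[.5972,.0115,.1]))
E
```

```text
5.45 [0.59862593 0.0126557  0.13461272] [ 6.41292345e-03  1.35901467e-04  8.86952511e-03  1.71733521e-03
 -8.35737106e-04  9.43109306e-05] [-0.00477016 -0.00601832  0.13843257]
```

{"name": "apply_moves", "arguments": {"deltas": [{"tx":-0.004,"ty":-0.006,"tz":0.03,"ax":0.0,"ay":0.0,"az":0.0,"claw":0.0},{"tx":-0.004,"ty":-0.006,"tz":0.06,"ax":0.0,"ay":0.0,"az":0.0,"claw":0.0},{"tx":-0.004,"ty":-0.006,"tz":0.08,"ax":0.0,"ay":0.0,"az":0.0,"claw":0.0},{"tx":-0.004,"ty":-0.006,"tz":0.08,"ax":0.0,"ay":0.0,"az":0.0,"claw":0.0}]}}

```text
t: 5.95
ee_pos: [0.5955, 0.0122, 0.1119]
tcp_rot: [-2.259, -2.183, 0.0]
contact_force: [0.2, 1.1, -4.9]
gripper_width: 0.26
grip_force: 79.8
```

```bash
python3 - <<'E'
from h import *
s=manip.observe();print(s["t"],s["ee_pos"],s["contact_force"],s["torque"],delta(s,[.5972,.0115,.1]))
E
```

```text
5.95 [0.595521   0.01215495 0.11190918] [ 0.2242427   1.05208025 -4.86503817] [-0.18578992 -0.11731068 -0.03877199] [-0.00239556  0.00682723  0.04763271]
```

{"name": "apply_moves", "arguments": {"deltas": [{"tx":0.0,"ty":0.004,"tz":0.015,"ax":0.0,"ay":0.0,"az":0.0,"claw":0.0},{"tx":0.0,"ty":0.004,"tz":0.03,"ax":0.0,"ay":0.0,"az":0.0,"claw":0.0},{"tx":0.0,"ty":0.004,"tz":0.045,"ax":0.0,"ay":0.0,"az":0.0,"claw":0.0},{"tx":0.0,"ty":0.004,"tz":0.045,"ax":0.0,"ay":0.0,"az":0.0,"claw":0.0}]}}

```text
t: 6.45
ee_pos: [0.5966, 0.0121, 0.1011]
tcp_rot: [-2.259, -2.183, 0.0]
contact_force: [-0.5, 0.5, -3.8]
gripper_width: 0.26
grip_force: 80.0
```

```bash
python3 - <<'E'
from h import *
s=manip.observe();print(s["t"],s["ee_pos"],s["contact_force"],s["torque"],delta(s,[.5972,.0115,.1]))
E
```

```text
6.45 [0.5966023  0.01208196 0.10110819] [-0.53921268  0.5385354  -3.78558781] [0.0101015  0.05499902 0.08759025] [-0.00224597  0.0024699   0.00443163]
```

{"name": "apply_moves", "arguments": {"deltas": [{"tx":0.0,"ty":0.0,"tz":0.006,"ax":0.0,"ay":0.0,"az":0.0,"claw":0.0},{"tx":0.0,"ty":0.0,"tz":0.012,"ax":0.0,"ay":0.0,"az":0.0,"claw":0.0},{"tx":0.0,"ty":0.0,"tz":0.012,"ax":0.0,"ay":0.0,"az":0.0,"claw":0.0}]}}

```text
t: 6.82
ee_pos: [0.597, 0.0118, 0.0992]
tcp_rot: [2.258, 2.183, 0.001]
contact_force: [-3.3, -3.2, 4.0]
gripper_width: 0.258
grip_force: 81.1
```

```bash
python3 - <<'E'
from h import *
s=manip.observe();print(s["t"],s["ee_pos"],s["contact_force"],s["torque"],s["tcp_rot"])
E
```

```text
6.825 [0.59704389 0.01183048 0.09915672] [-3.29839164 -3.20058579  3.99297006] [0.38355115 0.43224269 0.30986857] [2.25828588e+00 2.18299442e+00 7.28592094e-04]
```

Seated: about 8 N of support at z 0.099. Now I'll tighten in arcs about the nut's axis.

{"name": "apply_moves", "arguments": {"deltas": [{"tx":0.001,"ty":-0.0294,"tz":-0.002,"ax":0.0,"ay":0.0,"az":0.0573,"claw":0.0},{"tx":0.0035,"ty":-0.0588,"tz":-0.002,"ax":0.0,"ay":0.0,"az":0.1146,"claw":0.0},{"tx":0.008,"ty":-0.0879,"tz":-0.002,"ax":0.0,"ay":0.0,"az":0.1719,"claw":0.0},{"tx":0.011,"ty":-0.1023,"tz":-0.002,"ax":0.0,"ay":0.0,"az":0.2,"claw":0.0},{"tx":0.014,"ty":-0.1167,"tz":-0.002,"ax":0.0,"ay":0.0,"az":0.2292,"claw":0.0}]}}

```text
t: 7.45
ee_pos: [0.5687, 0.0163, 0.0995]
tcp_rot: [2.503, 1.895, 0.003]
contact_force: [1.9, -2.0, 1.2]
gripper_width: 0.265
grip_force: 80.7
```

```bash
cat > m.py <<'E'
from h import *
s=manip.observe();C=np.array([.6014,.1345]);F=s["contact_force"];d=s["ee_pos"][:2]-C
r=s["tcp_rot"];psi=2*np.arctan2(r[1],r[0])%(2*np.pi)
print("t",round(s["t"],2),"p",s["ee_pos"].round(4),"theta",round(1.536-psi,3),"posAng",round(1.536-np.arctan2(-d[1],-d[0]),3),"L",np.hypot(*d).round(4),"F",F.round(1),"tq",s["torque"].round(2),"Mnut",round(s["torque"][2]+d[0]*F[1]-d[1]*F[0],2))
E
python3 m.py
```

```text
t 7.45 p [0.5687 0.0163 0.0995] theta 0.24 posAng 0.235 L 0.1226 F [ 1.9 -2.   1.2] tq [ 0.12 -0.49  0.55] Mnut 0.84
```

{"name": "apply_moves", "arguments": {"deltas": [{"tx":0.0001,"ty":-0.0098,"tz":0.0,"ax":0.0,"ay":0.0,"az":0.0191,"claw":0.0},{"tx":0.0004,"ty":-0.0196,"tz":0.0,"ax":0.0,"ay":0.0,"az":0.0382,"claw":0.0},{"tx":0.001,"ty":-0.0294,"tz":0.0,"ax":0.0,"ay":0.0,"az":0.0573,"claw":0.0},{"tx":0.0016,"ty":-0.0392,"tz":0.0,"ax":0.0,"ay":0.0,"az":0.0764,"claw":0.0},{"tx":0.0025,"ty":-0.049,"tz":0.0,"ax":0.0,"ay":0.0,"az":0.0955,"claw":0.0}]}}

```text
t: 8.07
ee_pos: [0.5568, 0.0201, 0.0993]
tcp_rot: [2.595, 1.768, 0.002]
contact_force: [3.6, -3.8, 2.7]
gripper_width: 0.264
grip_force: 80.7
```

```bash
python3 m.py
```

```text
t 8.07 p [0.5568 0.0201 0.0993] theta 0.34 posAng 0.337 L 0.1228 F [ 3.6 -3.8  2.7] tq [-0.15 -0.8   0.67] Mnut 1.25
```

{"name": "apply_moves", "arguments": {"deltas": [{"tx":0.0001,"ty":-0.0098,"tz":0.0,"ax":0.0,"ay":0.0,"az":0.0191,"claw":0.0},{"tx":0.0004,"ty":-0.0196,"tz":0.0,"ax":0.0,"ay":0.0,"az":0.0382,"claw":0.0},{"tx":0.001,"ty":-0.0294,"tz":0.0,"ax":0.0,"ay":0.0,"az":0.0573,"claw":0.0},{"tx":0.0016,"ty":-0.0392,"tz":0.0,"ax":0.0,"ay":0.0,"az":0.0764,"claw":0.0},{"tx":0.0025,"ty":-0.049,"tz":0.0,"ax":0.0,"ay":0.0,"az":0.0955,"claw":0.0}]}}

```text
t: 8.7
ee_pos: [0.5455, 0.025, 0.0993]
tcp_rot: [2.68, 1.636, 0.001]
contact_force: [2.7, -4.8, 3.4]
gripper_width: 0.263
grip_force: 80.9
```

```bash
python3 m.py
```

```text
t 8.7 p [0.5455 0.025  0.0993] theta 0.44 posAng 0.437 L 0.123 F [ 2.7 -4.8  3.4] tq [-0.29 -0.67  0.73] Mnut 1.29
```

{"name": "apply_moves", "arguments": {"deltas": [{"tx":0.0001,"ty":-0.0098,"tz":0.0,"ax":0.0,"ay":0.0,"az":0.0191,"claw":0.0},{"tx":0.0004,"ty":-0.0196,"tz":0.0,"ax":0.0,"ay":0.0,"az":0.0382,"claw":0.0},{"tx":0.001,"ty":-0.0294,"tz":0.0,"ax":0.0,"ay":0.0,"az":0.0573,"claw":0.0},{"tx":0.0016,"ty":-0.0392,"tz":0.0,"ax":0.0,"ay":0.0,"az":0.0764,"claw":0.0},{"tx":0.0025,"ty":-0.049,"tz":0.0,"ax":0.0,"ay":0.0,"az":0.0955,"claw":0.0}]}}

```text
t: 9.32
ee_pos: [0.5346, 0.031, 0.0992]
tcp_rot: [2.758, 1.5, 0.0]
contact_force: [1.3, -5.6, 4.1]
gripper_width: 0.261
grip_force: 81.0
```

```bash
python3 m.py
```

```text
t 9.32 p [0.5346 0.031  0.0992] theta 0.54 posAng 0.538 L 0.1232 F [ 1.3 -5.6  4.1] tq [-0.44 -0.62  0.77] Mnut 1.28
```

Now I'll use 0.06 rad steps.

{"name": "apply_moves", "arguments": {"deltas": [{"tx":0.0001,"ty":-0.0098,"tz":0.0,"ax":0.0,"ay":0.0,"az":0.0191,"claw":0.0},{"tx":0.0004,"ty":-0.0196,"tz":0.0,"ax":0.0,"ay":0.0,"az":0.0382,"claw":0.0},{"tx":0.001,"ty":-0.0294,"tz":0.0,"ax":0.0,"ay":0.0,"az":0.0573,"claw":0.0}]}}

```text
t: 9.7
ee_pos: [0.5284, 0.0351, 0.0992]
tcp_rot: [2.802, 1.417, -0.0]
contact_force: [0.2, -5.9, 3.9]
gripper_width: 0.265
grip_force: 81.1
```

```bash
python3 m.py
```

```text
t 9.7 p [0.5284 0.0351 0.0992] theta 0.6 posAng 0.598 L 0.1233 F [ 0.2 -5.9  3.9] tq [-0.51 -0.52  0.82] Mnut 1.27
```

{"name": "apply_moves", "arguments": {"deltas": [{"tx":0.0001,"ty":-0.0098,"tz":0.0,"ax":0.0,"ay":0.0,"az":0.0191,"claw":0.0},{"tx":0.0004,"ty":-0.0196,"tz":0.0,"ax":0.0,"ay":0.0,"az":0.0382,"claw":0.0},{"tx":0.001,"ty":-0.0294,"tz":0.0,"ax":0.0,"ay":0.0,"az":0.0573,"claw":0.0}]}}

```text
t: 10.07
ee_pos: [0.5225, 0.0396, 0.0992]
tcp_rot: [2.843, 1.332, -0.001]
contact_force: [0.2, -6.6, 4.3]
gripper_width: 0.26
grip_force: 81.2
```

```bash
python3 m.py
```

```text
t 10.07 p [0.5225 0.0396 0.0992] theta 0.66 posAng 0.659 L 0.1234 F [ 0.2 -6.6  4.3] tq [-0.54 -0.48  0.8 ] Mnut 1.34
```

{"name": "apply_moves", "arguments": {"deltas": [{"tx":0.0001,"ty":-0.0098,"tz":0.0,"ax":0.0,"ay":0.0,"az":0.0191,"claw":0.0},{"tx":0.0004,"ty":-0.0196,"tz":0.0,"ax":0.0,"ay":0.0,"az":0.0382,"claw":0.0},{"tx":0.001,"ty":-0.0294,"tz":0.0,"ax":0.0,"ay":0.0,"az":0.0573,"claw":0.0}]}}

```text
t: 10.45
ee_pos: [0.5168, 0.0444, 0.0991]
tcp_rot: [2.882, 1.247, -0.002]
contact_force: [-0.5, -7.1, 5.3]
gripper_width: 0.26
grip_force: 81.2
```

```bash
python3 m.py
```

```text
t 10.45 p [0.5168 0.0444 0.0991] theta 0.719 posAng 0.719 L 0.1236 F [-0.5 -7.1  5.3] tq [-0.64 -0.35  0.83] Mnut 1.38
```

{"name": "apply_moves", "arguments": {"deltas": [{"tx":0.0001,"ty":-0.0098,"tz":-0.001,"ax":0.0,"ay":0.0,"az":0.0191,"claw":0.0},{"tx":0.0004,"ty":-0.0196,"tz":-0.001,"ax":0.0,"ay":0.0,"az":0.0382,"claw":0.0},{"tx":0.001,"ty":-0.0245,"tz":-0.001,"ax":0.0,"ay":0.0,"az":0.0477,"claw":0.0}]}}

```text
t: 10.82
ee_pos: [0.5123, 0.0487, 0.0992]
tcp_rot: [2.912, 1.175, -0.002]
contact_force: [-0.6, -7.0, 4.1]
gripper_width: 0.264
grip_force: 81.2
```

```bash
python3 m.py
```

```text
t 10.82 p [0.5123 0.0487 0.0992] theta 0.769 posAng 0.77 L 0.1237 F [-0.6 -7.   4.1] tq [-0.75 -0.36  0.84] Mnut 1.42
```

{"name": "apply_moves", "arguments": {"deltas": [{"tx":0.0001,"ty":-0.0098,"tz":0.0,"ax":0.0,"ay":0.0,"az":0.0191,"claw":0.0},{"tx":0.0004,"ty":-0.0196,"tz":0.0,"ax":0.0,"ay":0.0,"az":0.0382,"claw":0.0}]}}

```text
t: 11.08
ee_pos: [0.5089, 0.0523, 0.0992]
tcp_rot: [2.935, 1.116, -0.003]
contact_force: [-1.1, -7.1, 5.4]
gripper_width: 0.265
grip_force: 81.0
```

```bash
python3 m.py
```

```text
t 11.07 p [0.5089 0.0523 0.0992] theta 0.809 posAng 0.809 L 0.1238 F [-1.1 -7.1  5.4] tq [-0.64 -0.38  0.87] Mnut 1.43
```

{"name": "apply_moves", "arguments": {"deltas": [{"tx":0.0001,"ty":-0.0098,"tz":0.0,"ax":0.0,"ay":0.0,"az":0.0191,"claw":0.0},{"tx":0.0004,"ty":-0.0196,"tz":0.0,"ax":0.0,"ay":0.0,"az":0.0382,"claw":0.0}]}}

```text
t: 11.32
ee_pos: [0.5056, 0.056, 0.0991]
tcp_rot: [2.957, 1.057, -0.003]
contact_force: [-1.4, -6.2, 5.0]
gripper_width: 0.258
grip_force: 81.1
```

```bash
python3 m.py
```

```text
t 11.32 p [0.5056 0.056  0.0991] theta 0.849 posAng 0.85 L 0.1239 F [-1.4 -6.2  5. ] tq [-0.74 -0.3   0.89] Mnut 1.37
```

{"name": "apply_moves", "arguments": {"deltas": [{"tx":0.0001,"ty":-0.0098,"tz":0.0,"ax":0.0,"ay":0.0,"az":0.0191,"claw":0.0},{"tx":0.0002,"ty":-0.0147,"tz":0.0,"ax":0.0,"ay":0.0,"az":0.0286,"claw":0.0}]}}

```text
t: 11.58
ee_pos: [0.5032, 0.0589, 0.0991]
tcp_rot: [2.972, 1.013, -0.003]
contact_force: [-2.1, -7.1, 4.5]
gripper_width: 0.263
grip_force: 81.4
```

```bash
python3 m.py
```

```text
t 11.57 p [0.5032 0.0589 0.0991] theta 0.879 posAng 0.88 L 0.1239 F [-2.1 -7.1  4.5] tq [-0.74 -0.23  0.85] Mnut 1.39
```

{"name": "apply_moves", "arguments": {"deltas": [{"tx":0.0001,"ty":-0.0098,"tz":0.0,"ax":0.0,"ay":0.0,"az":0.0191,"claw":0.0},{"tx":0.0004,"ty":-0.0196,"tz":0.0,"ax":0.0,"ay":0.0,"az":0.0382,"claw":0.0}]}}

```text
t: 11.82
ee_pos: [0.5001, 0.0629, 0.099]
tcp_rot: [2.992, 0.953, -0.004]
contact_force: [-2.5, -7.5, 5.7]
gripper_width: 0.263
grip_force: 81.1
```

```bash
python3 m.py
```

```text
t 11.82 p [0.5001 0.0629 0.099 ] theta 0.919 posAng 0.92 L 0.1241 F [-2.5 -7.5  5.7] tq [-0.69 -0.17  0.82] Mnut 1.4
```

{"name": "apply_moves", "arguments": {"deltas": [{"tx":0.0001,"ty":-0.0098,"tz":-0.001,"ax":0.0,"ay":0.0,"az":0.0191,"claw":0.0},{"tx":0.0004,"ty":-0.0196,"tz":-0.002,"ax":0.0,"ay":0.0,"az":0.0382,"claw":0.0}]}}

```text
t: 12.08
ee_pos: [0.497, 0.0673, 0.0993]
tcp_rot: [3.011, 0.893, -0.004]
contact_force: [-2.4, -4.6, 4.0]
gripper_width: 0.261
grip_force: 80.7
```

```bash
python3 m.py
```

```text
t 12.07 p [0.497  0.0673 0.0993] theta 0.96 posAng 0.964 L 0.1242 F [-2.4 -4.6  4. ] tq [-0.48 -0.15  0.63] Mnut 0.96
```

Torque fell from 1.40 to 0.96 N m, which is the click. I'll stop and back off.

{"name": "apply_moves", "arguments": {"deltas": [{"tx":0.0001,"ty":0.0098,"tz":0.0,"ax":0.0,"ay":0.0,"az":-0.0191,"claw":0.0},{"tx":0.0002,"ty":0.0147,"tz":0.0,"ax":0.0,"ay":0.0,"az":-0.0286,"claw":0.0}]}}

```text
t: 12.32
ee_pos: [0.4993, 0.064, 0.0993]
tcp_rot: [2.997, 0.939, -0.004]
contact_force: [-2.0, -6.4, 3.5]
gripper_width: 0.261
grip_force: 80.8
```

```bash
python3 m.py
```

```text
t 12.32 p [0.4993 0.064  0.0993] theta 0.928 posAng 0.932 L 0.1241 F [-2.  -6.4  3.5] tq [-0.62 -0.27  0.66] Mnut 1.18
```

Torque rises as I back off, confirming the click. Now I'll unload into the middle of the play.

{"name": "apply_moves", "arguments": {"deltas": [{"tx":0.0006,"ty":0.0245,"tz":-0.002,"ax":0.0,"ay":0.0,"az":-0.0477,"claw":0.0},{"tx":0.0025,"ty":0.049,"tz":-0.004,"ax":0.0,"ay":0.0,"az":-0.0955,"claw":0.0},{"tx":0.0055,"ty":0.0734,"tz":-0.005,"ax":0.0,"ay":0.0,"az":-0.1432,"claw":0.0},{"tx":0.0055,"ty":0.0734,"tz":-0.005,"ax":0.0,"ay":0.0,"az":-0.1432,"claw":0.0}]}}

```text
t: 12.82
ee_pos: [0.5107, 0.0507, 0.1]
tcp_rot: [-2.919, -1.157, 0.004]
contact_force: [-1.4, -2.5, 1.3]
gripper_width: 0.263
grip_force: 80.5
```

```bash
python3 m.py
```

```text
t 12.82 p [0.5107 0.0507 0.1   ] theta 0.781 posAng 0.79 L 0.1235 F [-1.4 -2.5  1.3] tq [-0.01 -0.15  0.02] Mnut 0.13
```

{"name": "apply_moves", "arguments": {"deltas": [{"tx":-0.001,"ty":0.0343,"tz":-0.003,"ax":0.0,"ay":0.0,"az":-0.0668,"claw":0.0},{"tx":-0.001,"ty":0.0343,"tz":-0.02,"ax":0.0,"ay":0.0,"az":-0.0668,"claw":0.0},{"tx":-0.001,"ty":0.0343,"tz":-0.04,"ax":0.0,"ay":0.0,"az":-0.0668,"claw":0.0}]}}

```text
t: 13.2
ee_pos: [0.5161, 0.0446, 0.11]
tcp_rot: [-2.877, -1.259, 0.004]
contact_force: [0.3, 0.0, -4.0]
gripper_width: 0.262
grip_force: 79.9
```

```bash
python3 m.py
```

```text
t 13.2 p [0.5161 0.0446 0.11  ] theta 0.711 posAng 0.724 L 0.1239 F [ 0.3  0.  -4. ] tq [-0.14  0.08  0.01] Mnut 0.04
```

{"name": "apply_moves", "arguments": {"deltas": [{"tx":0.0,"ty":0.0,"tz":-0.12,"ax":0.0,"ay":0.0,"az":0.0,"claw":0.0},{"tx":0.0,"ty":0.0,"tz":-0.28,"ax":0.0,"ay":0.0,"az":0.0,"claw":0.0},{"tx":0.0,"ty":0.0,"tz":-0.36,"ax":0.0,"ay":0.0,"az":0.0,"claw":0.0},{"tx":0.0,"ty":0.0,"tz":-0.36,"ax":0.0,"ay":0.0,"az":0.0,"claw":0.0}]}}

```text
t: 13.7
ee_pos: [0.5184, 0.0445, 0.2026]
tcp_rot: [2.876, 1.26, 0.005]
contact_force: [1.3, -0.0, -4.3]
gripper_width: 0.26
grip_force: 83.0
```

```bash
cat > g.py <<'E'
from h import *
import sys
s=manip.observe();p=[float(x) for x in sys.argv[1:4]];r=s["tcp_rot"];psi=2*np.arctan2(r[1],r[0])%(2*np.pi)
print(s["t"],s["ee_pos"].round(4),"psi",psi.round(4),"delta",delta(s,p).round(4),"az",round((psi-float(sys.argv[4]))/1.0472,4),s["contact_force"].round(1),s["torque"].round(2))
E
python3 g.py .4833 -.2218 .15 1.593
```

```text
13.7 [0.5184 0.0445 0.2026] psi 0.8261 delta [-0.8788  0.6181  0.21  ] az -0.7323 [ 1.3 -0.  -4.3] [-0.09  0.09  0.03]
```

{"name": "apply_moves", "arguments": {"deltas": [{"tx":-0.18,"ty":0.12,"tz":0.0,"ax":0.0,"ay":0.0,"az":-0.15,"claw":0.0},{"tx":-0.36,"ty":0.25,"tz":0.0,"ax":0.0,"ay":0.0,"az":-0.3,"claw":0.0},{"tx":-0.54,"ty":0.38,"tz":0.0,"ax":0.0,"ay":0.0,"az":-0.45,"claw":0.0},{"tx":-0.72,"ty":0.5,"tz":0.0,"ax":0.0,"ay":0.0,"az":-0.6,"claw":0.0},{"tx":-0.878,"ty":0.618,"tz":0.1,"ax":0.0,"ay":0.0,"az":-0.732,"claw":0.0}]}}

```text
t: 14.32
ee_pos: [0.4826, -0.2241, 0.176]
tcp_rot: [2.191, 2.248, 0.001]
contact_force: [1.1, -0.2, -3.1]
gripper_width: 0.262
grip_force: 82.8
```

{"name": "apply_moves", "arguments": {"deltas": [{"tx":0.0,"ty":0.0,"tz":0.15,"ax":0.0,"ay":0.0,"az":0.0,"claw":0.0},{"tx":0.0,"ty":0.0,"tz":0.35,"ax":0.0,"ay":0.0,"az":0.0,"claw":0.0},{"tx":0.0,"ty":0.0,"tz":0.5,"ax":0.0,"ay":0.0,"az":0.0,"claw":0.0},{"tx":0.0,"ty":0.0,"tz":0.55,"ax":0.0,"ay":0.0,"az":0.0,"claw":0.0},{"tx":0.0,"ty":0.0,"tz":0.55,"ax":0.0,"ay":0.0,"az":0.0,"claw":0.0}]}}

```text
t: 14.95
ee_pos: [0.4816, -0.2212, 0.0374]
tcp_rot: [-2.194, -2.244, 0.001]
contact_force: [0.1, 0.6, -3.9]
gripper_width: 0.26
grip_force: 82.3
```

```bash
python3 g.py .4833 -.2218 .011 1.593
```

```text
14.95 [ 0.4816 -0.2212  0.0374] psi 1.593 delta [-0.0027  0.0072  0.1057] az 0.0 [ 0.1  0.6 -3.9] [-0.11 -0.    0.01]
```

{"name": "apply_moves", "arguments": {"deltas": [{"tx":-0.002,"ty":0.002,"tz":0.05,"ax":0.0,"ay":0.0,"az":0.0,"claw":0.0},{"tx":-0.002,"ty":0.002,"tz":0.085,"ax":0.0,"ay":0.0,"az":0.0,"claw":0.0},{"tx":-0.002,"ty":0.002,"tz":0.085,"ax":0.0,"ay":0.0,"az":0.0,"claw":0.0},{"tx":-0.002,"ty":0.002,"tz":0.085,"ax":0.0,"ay":0.0,"az":0.0,"claw":0.0}]}}

```text
t: 15.45
ee_pos: [0.4838, -0.2228, 0.0176]
tcp_rot: [2.196, 2.245, 0.001]
contact_force: [2.0, -2.2, 1.4]
gripper_width: 0.26
grip_force: 82.6
```

```bash
python3 g.py .4833 -.2218 .011 1.593
```

```text
15.45 [ 0.4838 -0.2228  0.0176] psi 1.5928 delta [ 0.004  -0.002   0.0266] az -0.0002 [ 2.  -2.2  1.4] [ 0.25 -0.23 -0.2 ]
```

The ring end touches first, so the wrench is slightly pitched in the grip. I'll press it flat gently.

{"name": "apply_moves", "arguments": {"deltas": [{"tx":0.002,"ty":-0.001,"tz":0.01,"ax":0.0,"ay":0.0,"az":0.0,"claw":0.0},{"tx":0.002,"ty":-0.001,"tz":0.02,"ax":0.0,"ay":0.0,"az":0.0,"claw":0.0},{"tx":0.002,"ty":-0.001,"tz":0.02,"ax":0.0,"ay":0.0,"az":0.0,"claw":0.0}], "squeeze": 30}}

```text
t: 15.82
ee_pos: [0.483, -0.2222, 0.0123]
tcp_rot: [2.196, 2.246, -0.0]
contact_force: [1.2, -3.3, 3.2]
gripper_width: 0.259
grip_force: 82.8
```

```bash
python3 g.py .4833 -.2218 .011 1.593; python3 - <<'E'
from h import *
c=manip.camera("wrist");np.savez("w5.npz",**c);cv2.imwrite("pics/w5.png",c["pixels"][:,:,::-1])
E
```

```text
15.825 [ 0.483  -0.2222  0.0123] psi 1.5935 delta [0.0016 0.0012 0.0052] az 0.0004 [ 1.2 -3.3  3.2] [ 0.27 -0.07  0.01]
```

View pics/w5.png

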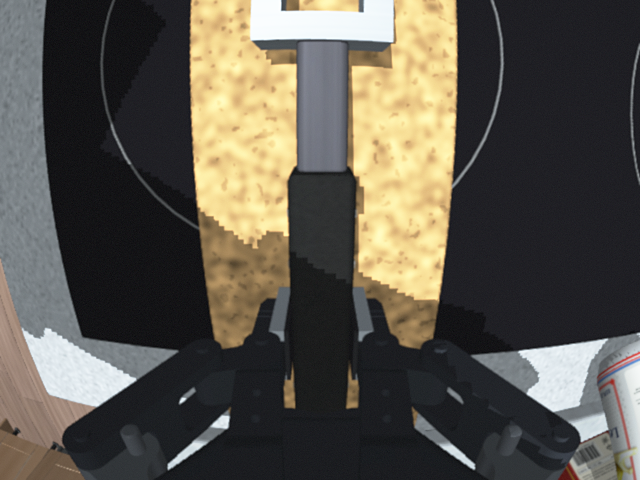

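The wrench lies centred on the mat: ring at about (322,20), grip on the line x≈322, mat edges 192–457. I'll release and retract.

{"name": "apply_moves", "arguments": {"deltas": [{"tx":0.0,"ty":0.0,"tz":0.002,"ax":0.0,"ay":0.0,"az":0.0,"claw":0.0},{"tx":0.0,"ty":0.0,"tz":0.002,"ax":0.0,"ay":0.0,"az":0.0,"claw":0.6},{"tx":0.0,"ty":0.0,"tz":0.0,"ax":0.0,"ay":0.0,"az":0.0,"claw":1.0},{"tx":0.0,"ty":0.0,"tz":0.0,"ax":0.0,"ay":0.0,"az":0.0,"claw":1.0},{"tx":0.0,"ty":0.0,"tz":0.0,"ax":0.0,"ay":0.0,"az":0.0,"claw":1.0}]}}

```text
t: 16.5
ee_pos: [0.4826, -0.2218, 0.0118]
tcp_rot: [-2.196, -2.246, 0.0]
contact_force: [0.4, 0.0, -0.6]
gripper_width: 0.994
grip_force: 0.0
```

{"name": "apply_moves", "arguments": {"deltas": [{"tx":0.0,"ty":0.0,"tz":-0.1,"ax":0.0,"ay":0.0,"az":0.0,"claw":1.0},{"tx":0.0,"ty":0.0,"tz":-0.3,"ax":0.0,"ay":0.0,"az":0.0,"claw":1.0},{"tx":0.0,"ty":0.0,"tz":-0.5,"ax":0.0,"ay":0.0,"az":0.0,"claw":1.0},{"tx":0.0,"ty":0.0,"tz":-0.6,"ax":0.0,"ay":0.0,"az":0.0,"claw":1.0},{"tx":0.0,"ty":0.0,"tz":-0.6,"ax":0.0,"ay":0.0,"az":0.0,"claw":1.0}]}}

```text
t: 17.12
ee_pos: [0.4843, -0.2229, 0.1647]
tcp_rot: [2.193, 2.243, 0.002]
contact_force: [0.6, 0.5, -0.5]
gripper_width: 1.0
grip_force: 0.0
```

```bash
python3 - <<'E'
from h import *
s=manip.observe();print(s["t"],s["ee_pos"])
c=manip.camera("wrist");np.savez("w6.npz",**c);cv2.imwrite("pics/w6.png",c["pixels"][:,:,::-1])
E
```

```text
17.125 [ 0.48428281 -0.22294708  0.16467415]
```

View pics/w6.png

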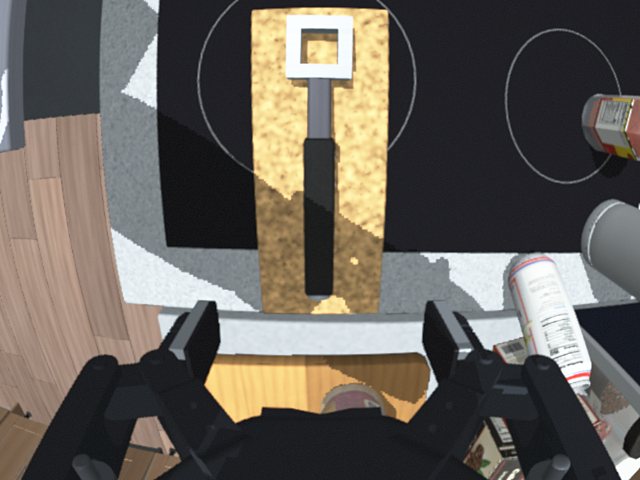

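The wrench lies flat along the mat's midline: ring centre (319,47), handle's end (319,297), mat edges 252/388. The gripper is clear, so I'll hand it in.

```bash
python3 -c "
from bench import manip
print(manip.job_done())"
```

```text
the job is handed in; nothing more can be done
None
```

I tightened the nut clockwise until the wrench clicked (torque fell from about 1.40 to 0.96 N m), stopped and backed off, then laid the wrench flat along the middle of the mat and handed in the job at about 17 s; I never went near the tin, jar or can.

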